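# Rake a dropped spacer ring out from under the draining rack

### The arm

A 6-joint arm with a two-finger parallel gripper is mounted at the origin on the work surface. World frame = base frame: x ahead of the robot, y to its left, z up, the work surface at z = 0. Lengths are in m, angles in rad, forces in N, time in s.
With the tool pointing down it reaches from about 0.35 to 0.775 m from the base axis. Payload 5.5 kg.
Tool frame: the origin (TCP) lies between the finger pads; the fingertips stand 8 mm ahead of it and the grasp point (between the pads) lies 11 mm behind it; y points along the fingers, x is the direction in which the jaws open and shut, and the axes are right-handed (so a half turn about y gives the same grasp; the last joint's range is limited). The gripper opens to 85 mm and grips with 20 to 120 N. Pads are 22 mm wide; open, the fingers measure 114 mm over their backs; the gripper's body (76 mm by 85 mm) begins 54 mm behind the grasp point. The pads swing forward as they close: fully open they stand 13 mm farther back than shut.
Start: joints at [1.153, 0.313, 0.046, 1.304, 0, 1.431], TCP at [0.158, 0.553, 0.239] pointing down, gripper open.
Joint ranges: [-2.76, 2.76], [-0.86, 1.69], [-1.03, 1.26], [-2.2, 2.34], [-1.47, 1.5], [-3.14, 3.14]. Speed limits (rad/s): [2.57, 2.57, 3.14, 3.14, 3.14, 3.14].

### API

Orientations are given as a rotation vector (axis times angle).
In Python, from rig import bot gives the robot as it stands.
- The arm moves only by the tool arm_command, never from a script. Its argument "steps" is a list of rows, each a list of 4 numbers: the shift along the tool's x, y, z in cm, then the turn about the tool's y in degrees. A call has 1 to 12 rows; each row shifts and turns the commanded pose from where the row before left it, along the tool's axes as they then stand; what a row does not reach is not made up. A row lasts 1/10 s, in which the tool goes at most 50 mm and 8.59 degrees, less where a joint would pass 70% of its speed; a pose out of reach is approached as far as the arm can. A call with a gripper value outside its range is refused whole. "gripper" is the opening, from 0 (shut) to 1 (fully open), set as the call begins (left out, the last holds). The fingers move at their own pace and stop on an object; the grip force is fixed at half the most. Time passes only in rows, so rows that do not move let the fingers close. It gives the time, the measured TCP pose, the force and the opening at its end, in the units of the state.
- bot.observe(): the state, without advancing time (a new reading comes with each control period).
- bot.snapshot(name): name is "side" or "top" or "wrist"; returns a dict with "pixels" (480x640x3 uint8, red, green, blue), "fx", "fy", "cx", "cy" (pixels), "T" (4x4, takes a point from camera to world coordinates); the wrist camera has in their place "tool_from_camera" (4x4, takes a point from camera to tool coordinates, whose origin is the TCP and whose axes are the tool frame's). Camera axes: x right, y down, z forward; pixel columns grow to the right and rows downward; lengths in m; the calibration is good to about 2 mm. A picture is of the moment at which its call begins: read the wrist's pose just before it. There is no depth.
- bot.job_done(): hands the job in, once; it reports no verdict.
Trained networks look in a picture, given as the dict that the camera call returned (one of the last four; its "shot" number tells which), for a name from the list of things; names that differ only in an ending like _2 or _b are one class to them, and where a whole thing is asked for, a point or a joint stands for the part that bears it (a point fixed in the world has none). Each returns a list of dicts, best first, with "score" (0 to 1); they miss things now and then, are a little off and sometimes report something else, mostly with a low value. They report only what shows in the picture. A call takes as long as a camera call.
- bot.spot_in(label, picture): "extent" ([left, top, right, bottom] in pixels, round what is visible of it).
- bot.masks_of(label, picture): "region" (480x640 bool, what is visible of it) and "extent" ([left, top, right, bottom] in pixels, round what is visible of it).
- bot.pinpoint(label, picture): "position" ([row, column] in pixels: a listed point, or the origin of a listed thing).
The state is a dict: "time": time; "q": joint angles; "dq": joint speeds; "effort": joint torques, N m; "tool_pos": TCP position; "orientation": TCP orientation; "wrist_force": force on the tool from outside, world axes, zero at the start; "moment": the same for the moment, N m; "gripper_width": finger opening in m.
Only numpy, scipy, OpenCV 4.12 (cv2) and the standard library are available. Lean on these libraries where they do the work, as an engineer would, in place of code of your own. Each camera call takes 0.05 s, during which the arm holds its last target.

### The job

A steel spacer ring from the rotor has rolled under the low slatted draining rack, beneath the magnifier lamp. Pick up the flat hooked probe by its grip, slide it in under the rack, catch the ring with the hook and drag it out over the front edge until the whole ring lies flat on the open bench in front of the rack (its long open side towards the robot's right, where the probe lies); then lay the probe flat on the bench and let go. Do not touch the ring with the gripper, do not bump the magnifier head that hangs over the front of the rack (lean the gripper back, away from it), and leave the bucket and the two adapters on the rack where they are.

Things in the scene. Friction and masses are not known exactly. Their poses are not given: they have to be found in the camera images.
- rack: Fixed low rack of stainless slats, 180 mm deep (x), 360 mm wide (y); slats 5 mm wide run along its x with 21 mm gaps. Origin: middle of its front edge, on the bench; its +x runs in under the rack (roughly to the robot's left), its +y roughly towards the robot. Free height under it 38 mm, top at 44 mm. Legs 10 mm square at its corners only (y = +-175 mm); open in front between them.
- lens_center (a point): Centre of the lamp's round magnifier head (glass in a white rim, 126 mm across, 22 mm thick, roughly level), about 185 mm above the bench, reaching 93 mm out in front of the rack's front edge. Its stiff tilt hinge (ribbed black knob) gives if bumped. A vertical gripper working the probe under the rack would hit it; one leaning back, away from the rack, by about 40 degrees clears it.
- probe_grip (a point): Centre of the probe's grip, 30 mm above its underside: an upright black block 70 mm long (x), 20 mm wide (y, grasp here), 46 mm tall. From its foot a flat white nylon blade, 6 mm thick, 18 mm wide, runs along +x flush with the underside; at its end a hook juts to +y only. x along the blade to the hook, z up. 150 g in all. Lies flat on the bench at first.
- probe_hook (a point): Middle of the hook, 175 mm ahead (+x) and 21 mm left (+y) of the grip centre, 3 mm above the underside; 14 mm (x) by 60 mm (y) by 6 mm. Inner (grip-side) face 168 mm ahead of the grip centre, far face 182 mm; free end 51 mm to +y of the blade's centre line, other end flush with the blade's right edge.
- spacer_center (a point): Centre (half-way up) of the dropped dark steel spacer ring: 32 mm outside, 18 mm bore, 10 mm high, about 40 g, lying flat on the bench under the rack, seen through the slats.
- bucket_center (a point): Centre of the grey aluminium swing-out bucket, an open cup 80 mm across and 105 mm tall with two side trunnions, standing on the rack's end nearer the robot. Leave alone.
- adapter_a_center (a point): Centre of a white nylon adapter, a cylinder 50 mm across and 75 mm tall, standing on the rack's end farther from the robot. Leave alone.
- adapter_b_center (a point): Centre of the second, identical adapter, at the same end of the rack. Leave alone.
- spacer: The same ring; origin at the centre of its underside, z along its bore.
- probe: The same probe; origin on its underside, 30 mm below the grip centre, axes as for the grip.

How it is judged:
On the way, in this order (a step that is already met when the one before it is completed fails the run):
1. the probe's hook is in under the rack, while the ring is still there (x of probe_hook in the frame of rack above 0 m and y of probe_hook in the frame of rack between -0.17 and 0.17 m and height (world z) of probe_hook below 0.035 m and x of spacer_center in the frame of rack above 0.016 m), for 0.02 s.
2. the probe touches the ring under the rack (contact force between probe and spacer above 0.03 N and x of spacer_center in the frame of rack above 0 m), for 0.02 s.
At the end, for the whole second after the job is handed in: The ring lies flat and still on the bench, its centre 18 to 250 mm in front of the rack's front edge and within 250 mm sideways of its middle; the probe lies flat and still on the bench, let go; magnifier head within 15 mm, bucket and adapters within 20 mm of their places (x of spacer_center in the frame of rack between -0.25 and -0.018 m and y of spacer_center in the frame of rack between -0.25 and 0.25 m and height (world z) of spacer_center between -0.002 and 0.012 m and angle between spacer's own z axis and vertical below 0.15 rad and linear speed of each of spacer, probe below 0.02 m/s and angle between probe's own z axis and vertical below 0.12 rad and height (world z) of probe between -0.01 and 0.01 m and contact force between probe and the fingers below 0.05 N); the robot touches nothing.
It fails at once if the gripper touches the ring (contact force between the fingers and spacer above 0.5 N).
It fails at once if the magnifier head is bumped (moved over 15 mm) (distance of lens_center from where it was at the start of the episode above 0.015 m).
It fails at once if the bucket is disturbed (moved over 20 mm) (distance of bucket_center from where it was at the start of the episode above 0.02 m).
It fails at once if an adapter is disturbed (moved over 20 mm) (distance of any of adapter_a_center, adapter_b_center from where it was at the start of the episode above 0.02 m).
It also fails if it takes over 48 s, if anything falls off the work surface, if the arm or the gripper's body presses on something with over 40 N, if the wrist force passes 120 N, or if a joint passes its speed limit or range.

## Working session

There is one attempt and no reset: what is moved stays moved. The work goes in short steps, Python scripts to look and compute and a tool call to move; the robot and the scene stay as the last step left them, time stands still between calls to the robot, and variables do not carry over. Pictures are saved under pics/ and viewed, and the job is handed in when it is done.

Besides the shell and the picture viewer there is one more tool, called after ">>>" by a JSON object that holds its "api" and its "payload". arm_command: Moves the arm, as the interface text tells. Its arguments: {"type":"object","properties":{"steps":{"type":"array"},"gripper":{"type":"number"}},"required":["steps"]}

```bash
ls; mkdir -p pics; cat > h.py <<'E'
import numpy as np, cv2
from rig import bot
from scipy.spatial.transform import Rotation as R
def T_of(s,p):
    if 'T' in p: return np.array(p['T'])
    M=np.eye(4); M[:3,:3]=R.from_rotvec(s['orientation']).as_matrix(); M[:3,3]=s['tool_pos']
    return M@np.array(p['tool_from_camera'])
def ray(p,T,rc,z):
    r,c=rc
    d=T[:3,:3]@np.array([(c-p['cx'])/p['fx'],(r-p['cy'])/p['fy'],1]); o=T[:3,3]
    return o+d*(z-o[2])/d[2]
def proj(p,T,X):
    q=np.linalg.inv(T)@np.append(X,1); return (p['fx']*q[0]/q[2]+p['cx'],p['fy']*q[1]/q[2]+p['cy'])
def save(p,n): cv2.imwrite('pics/'+n+'.png',cv2.cvtColor(np.array(p['pixels']),cv2.COLOR_RGB2BGR))
Z=dict(rack=0,lens_center=.185,probe_grip=.03,probe_hook=.003,spacer_center=.005,bucket_center=.0965,adapter_a_center=.0815)
E
python3 - <<'E'
from h import *
for n in ['top','side','wrist']:
    s=bot.observe(); p=bot.snapshot(n); save(p,n+'0'); T=T_of(s,p); print(n,T[:3,3].round(3),T[:3,2].round(2),p['fx'])
    for l,z in Z.items():
        for d in bot.pinpoint(l,p)[:3]:
            print(l,round(d['score'],2),np.round(d['position']),ray(p,T,d['position'],z).round(4))
print(bot.observe())
E
```

```text
pics
top [ 0.445 -0.065  1.004] [ 0.14 -0.02 -0.99] 603.6983694326054
rack 0.65 [278. 255.] [0.5167 0.0213 0.    ]
lens_center 0.62 [238. 266.] [ 0.5587 -0.0077  0.185 ]
lens_center 0.49 [267. 455.] [ 0.5238 -0.2672  0.185 ]
probe_grip 0.8 [265. 460.] [ 0.5416 -0.3132  0.03  ]
probe_hook 0.92 [294. 357.] [ 0.4928 -0.148   0.003 ]
spacer_center 0.58 [303. 203.] [0.4725 0.1043 0.005 ]
bucket_center 0.91 [341. 190.] [0.4147 0.1055 0.0965]
adapter_a_center 0.59 [177. 229.] [0.6665 0.0602 0.0815]
side [ 0.222 -0.671  0.752] [ 0.38  0.65 -0.66] 589.4292899396067
lens_center 0.56 [196. 280.] [ 0.5503 -0.0097  0.185 ]
probe_grip 0.91 [401. 378.] [ 0.5385 -0.3149  0.03  ]
probe_hook 0.93 [342. 293.] [ 0.4951 -0.1444  0.003 ]
spacer_center 0.63 [257. 221.] [0.4744 0.09   0.005 ]
bucket_center 0.68 [230. 178.] [0.4063 0.0957 0.0965]
adapter_a_center 0.98 [200. 317.] [0.663  0.0653 0.0815]
wrist [0.081 0.575 0.374] [ 0.3  -0.09 -0.95] 404.9087665494036
{'time': 1.2, 'q': array([1.15336221e+00, 3.13257007e-01, 4.60774649e-02, 1.30359056e+00,
       1.50263883e-05, 1.43120084e+00]), 'dq': array([-0.00029738, -0.00170303,  0.00191064,  0.00192339, -0.00066193,
       -0.0001875 ]), 'effort': array([-1.40578464e-03, -4.80481482e+01,  2.98811549e+01,  5.41776917e-04,
       -2.36294363e-04, -8.67480679e-06]), 'tool_pos': array([0.1577262 , 0.55297982, 0.23928149]), 'orientation': array([-1.32788809, -1.00213745,  1.00211145]), 'wrist_force': array([-0.38646512,  0.72065257, -0.08122418]), 'moment': array([0.00912586, 0.01390148, 0.03668151]), 'gripper_width': 0.08524333059828579}
```

View pictures.

View pics/top0.png

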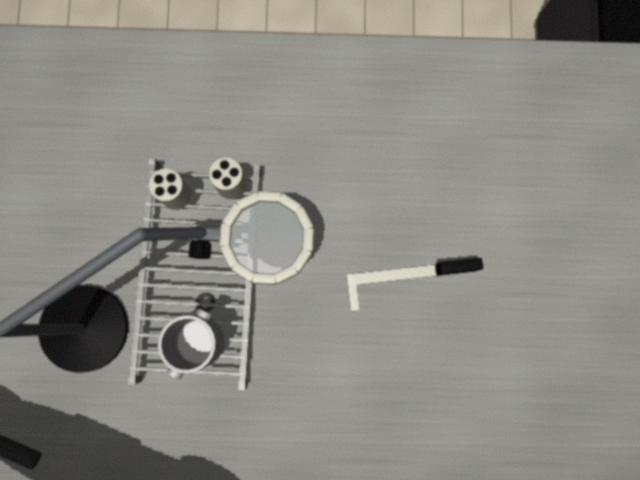

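View pics/side0.png

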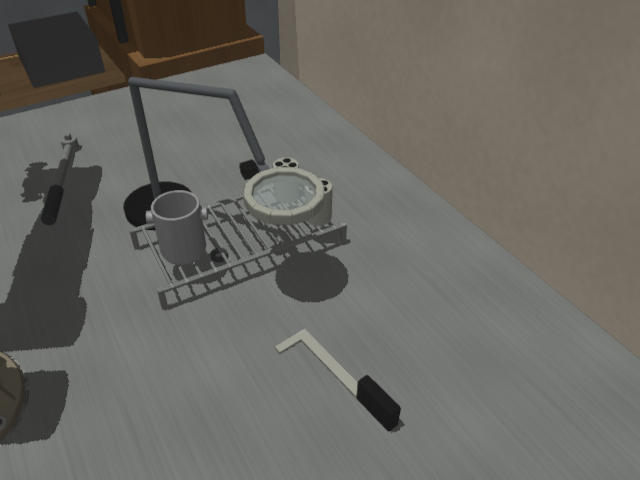

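```bash
python3 - <<'E'
import cv2
a=cv2.imread('pics/top0.png')[220:370,110:310]
b=cv2.imread('pics/side0.png')[180:330,150:350]
cv2.imwrite('pics/z0.png',cv2.hconcat([cv2.resize(a,(400,300),interpolation=2),cv2.resize(b,(400,300),interpolation=2)]))
import numpy as np
from scipy.spatial.transform import Rotation as R
print(R.from_rotvec([-1.32788809, -1.00213745,  1.00211145]).as_matrix().round(3))
E
```

```text
[[ 0.274 -0.    -0.962]
 [ 0.962  0.     0.274]
 [ 0.    -1.     0.   ]]
```

View pics/z0.png

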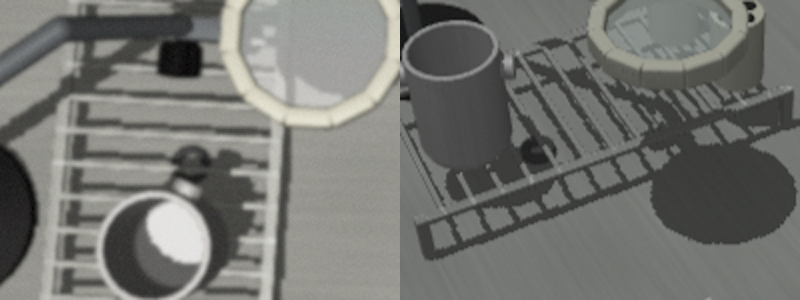

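```bash
cat > seg.py <<'E'
from h import *
import pickle
D={}
for n in ['top','side']:
    p=bot.snapshot(n); D[n]=dict(p); 
    for l in ['rack','spacer','lens_center','probe','bucket_center']:
        m=bot.masks_of(l,p)
        D[n][l]=[(d['score'],d['region']) for d in m[:2]]
        print(n,l,[(round(d['score'],2),np.round(d['extent'])) for d in m[:2]])
pickle.dump(D,open('D.pkl','wb'))
E
python3 seg.py
cat > rk.py <<'E'
from h import *
import pickle
D=pickle.load(open('D.pkl','rb'))
def rackpts(x,y,a):
    c,s=np.cos(a),np.sin(a)
    L=[(0,-.18),(0,.18),(.18,.18),(.18,-.18)]
    return [np.array([x+c*u-s*v,y+s*u+c*v,.044]) for u,v in L]
import sys
if __name__=='__main__':
    x,y,a=map(float,sys.argv[1:4]); a=np.radians(a)
    ims=[]
    for n,(r0,c0) in dict(top=(145,110),side=(180,120)).items():
        p=D[n]; T=np.array(p['T'])
        im=cv2.cvtColor(np.array(p['pixels']),cv2.COLOR_RGB2BGR)[r0:r0+250,c0:c0+250]
        im=cv2.resize(im,(400,400),interpolation=2)
        f=lambda X:tuple(int(round(v)) for v in ((np.array(proj(p,T,X))+.5-[c0,r0])*1.6-.5))
        P=[f(X) for X in rackpts(x,y,a)]
        for i in range(4): cv2.line(im,P[i],P[(i+1)%4],(0,0,255),1)
        ims.append(im)
    cv2.imwrite('pics/%s.png'%sys.argv[4],cv2.hconcat(ims))
E
python3 rk.py .517 .021 85 rk0
```

```text
top rack [(0.74, array([  0., 158., 315., 394.]))]
top spacer [(0.61, array([195., 291., 215., 313.]))]
top lens_center [(0.95, array([188., 192., 315., 283.]))]
top probe [(0.94, array([347., 257., 486., 310.]))]
top bucket_center [(0.74, array([154., 308., 227., 379.])), (0.51, array([209., 155., 247., 199.]))]
side rack [(0.87, array([123.,  74., 348., 312.])), (0.46, array([149., 191., 212., 267.]))]
side spacer [(0.56, array([210., 252., 225., 262.]))]
side lens_center [(0.74, array([239., 159., 324., 225.]))]
side probe []
side bucket_center [(0.58, array([147., 191., 209., 267.]))]
```

View pics/rk0.png

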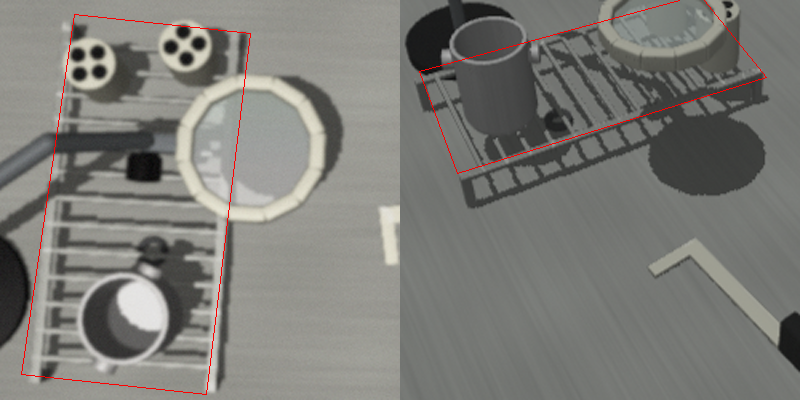

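```bash
python3 rk.py .515 .019 86.7 rk1
```

```text
(no output)
```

View pics/rk1.png

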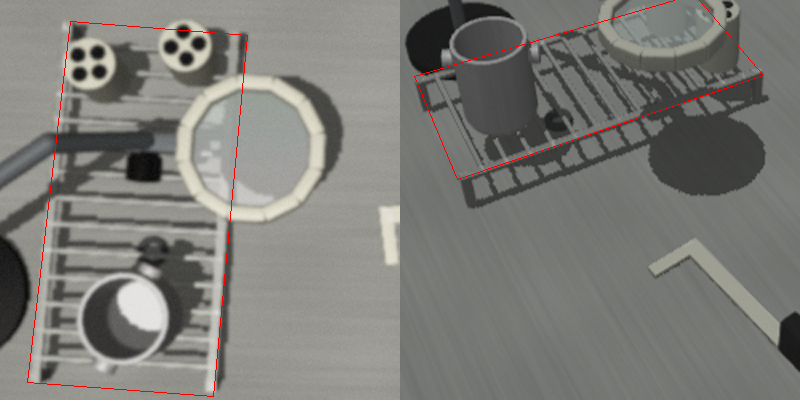

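```bash
python3 - <<'E'
from h import *
import pickle
D=pickle.load(open('D.pkl','rb'))
def tri(a,b):
    A=np.zeros((3,3));B=np.zeros(3)
    for n,(r,c) in (('top',a),('side',b)):
        p=D[n];T=np.array(p['T']);d=T[:3,:3]@np.array([(c-p['cx'])/p['fx'],(r-p['cy'])/p['fy'],1]);d/=np.linalg.norm(d)
        M=np.eye(3)-np.outer(d,d);A+=M;B+=M@T[:3,3]
    X=np.linalg.solve(A,B); return X.round(4),[np.round(np.array(proj(D[n],np.array(D[n]['T']),X))-[q[1],q[0]],1) for n,q in (('top',a),('side',b))]
print('grip',tri((265,460),(401,378)))
print('hook',tri((294,357),(342,293)))
print('lens',tri((238,267),(196,284)))
print('ring',tri((302,205),(257,217.5)))
m=D['top']['spacer'][0][1];print('top ring mask',np.argwhere(m).mean(0))
m=D['side']['spacer'][0][1];print('side ring mask',np.argwhere(m).mean(0))
o=np.array([.515,.019]);a=np.radians(86.7);Rm=np.array([[np.cos(a),-np.sin(a)],[np.sin(a),np.cos(a)]])
for n,q in (('top',(302,205)),('side',(257,218))):
    X=ray(D[n],np.array(D[n]['T']),q,.005);print(n,X,Rm.T@(X[:2]-o))
print('lens rack',Rm.T@(tri((238,267),(196,284))[0][:2]-o))
p=D['side'];T=np.array(p['T']);o3=T[:3,3]
for rc in ((80,133),(95,235)):
  d=T[:3,:3]@np.array([(rc[1]-p['cx'])/p['fx'],(rc[0]-p['cy'])/p['fy'],1]);t=(.3-o3[1])/d[1];print(o3+t*d)
print('base',ray(D['top'],np.array(D['top']['T']),(328,83),.01))
for n,k in(('top',(220,110,3)),('side',(225,170,5))):
  pass
a=cv2.cvtColor(np.array(D['top']['pixels']),4)[280:325,180:240];b=cv2.cvtColor(np.array(D['side']['pixels']),4)[235:280,190:250]
cv2.imwrite('pics/ring.png',cv2.hconcat([cv2.resize(a,(400,300),interpolation=0),cv2.resize(b,(400,300),interpolation=0)]))
E
```

```text
grip (array([ 0.5413, -0.3136,  0.0268]), [array([-0.4,  0.8]), array([ 1. , -0.2])])
hook (array([ 0.4932, -0.1484,  0.0075]), [array([ 0.1, -0.2]), array([-0.3,  0. ])])
lens (array([ 0.5584, -0.009 ,  0.1805]), [array([-0.1,  0.2]), array([ 0.2, -0. ])])
ring (array([ 0.4734,  0.1031, -0.0043]), [array([-0.3,  0.9]), array([ 0.8, -0.1])])
top ring mask [300.49295775 205.22065728]
side ring mask [254.49242424 217.04545455]
top [0.47450693 0.10107137 0.005     ] [0.07960434 0.04515028]
side [0.46967657 0.09366542 0.005     ] [0.07193261 0.04954632]
lens rack [-0.02545529 -0.04493983]
[0.42954519 0.3        0.27826285]
[0.61635041 0.3        0.19941977]
base [0.42841265 0.29493247 0.01      ]
```

View pics/ring.png

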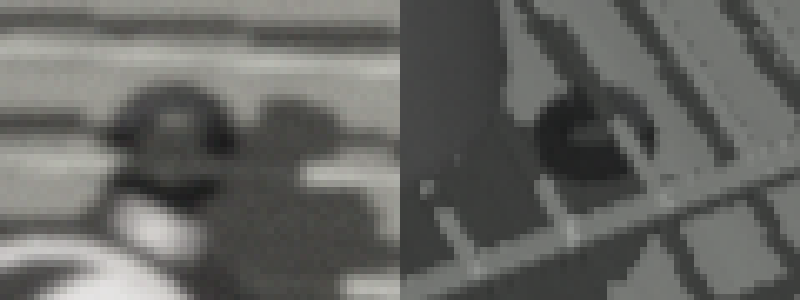

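```bash
cat > plan.py <<'E'
from h import *
def rows(wps,pos=None,yaw=None,step=4.5,turn=8):
    """wps: (x,y,z,yawdeg[,step])"""
    s=bot.observe(); M=R.from_rotvec(s['orientation']).as_matrix()
    if pos is None: pos=np.array(s['tool_pos'])
    if yaw is None: yaw=np.degrees(np.arctan2(M[1,0],M[0,0]))
    out=[]
    for w in wps:
        st=w[4] if len(w)>4 else step
        tgt=np.array(w[:3]);d=tgt-pos
        n=int(max(1,np.ceil(np.linalg.norm(d)*100/st-.02),np.ceil(abs(w[3]-yaw)/turn-.02)))
        p0,y0=pos.copy(),yaw
        for i in range(1,n+1):
            gp=p0+(tgt-p0)*i/n; gy=y0+(w[3]-y0)*i/n
            a=np.radians(yaw); A=np.array([[np.cos(a),0,-np.sin(a)],[np.sin(a),0,np.cos(a)],[0,-1,0]])
            l=np.round(A.T@(gp-pos)*100,1)+0.; t=round(-(gy-yaw),1)
            pos=pos+A@l/100; yaw-=t; out.append([*map(float,l),t])
    for i in range(0,len(out),12): print(out[i:i+12])
    print(len(out),'end',pos.round(4),round(yaw,2))
E
python3 - <<'E'
from plan import *
import pickle
D=pickle.load(open('D.pkl','rb'))
s=bot.observe()
for n in('top','side'):print(proj(D[n],np.array(D[n]['T']),s['tool_pos']))
rows([(.105,.375,.26,74.1),(.27,.275,.26,60),(.38,.07,.28,35),(.41,-.15,.27,15),(.543,-.332,.16,8.9)])
E
```

```text
(np.float64(-226.74138603039341), np.float64(558.6295491033093))
(np.float64(-44.732432683269565), np.float64(78.97267384488111))
[[-3.7, -0.4, 0.0, np.float64(-0.0)], [-3.7, -0.4, 0.1, np.float64(-0.0)], [-3.7, -0.4, 0.0, np.float64(-0.0)], [-3.7, -0.5, 0.0, np.float64(-0.0)], [-3.8, -0.4, 0.1, np.float64(-0.0)], [-1.0, 0.0, -3.7, np.float64(2.8)], [-0.8, 0.0, -3.8, np.float64(2.8)], [-0.7, 0.0, -3.8, np.float64(2.9)], [-0.4, 0.0, -3.8, np.float64(2.8)], [-0.3, 0.0, -3.9, np.float64(2.8)], [-2.0, -0.3, -3.3, np.float64(4.2)], [-1.8, -0.4, -3.4, np.float64(4.1)]]
[[-1.6, -0.3, -3.6, np.float64(4.2)], [-1.3, -0.3, -3.6, np.float64(4.2)], [-1.0, -0.3, -3.8, np.float64(4.1)], [-0.7, -0.4, -3.8, np.float64(4.2)], [-2.0, 0.2, -3.9, np.float64(4.0)], [-1.8, 0.2, -4.1, np.float64(4.0)], [-1.4, 0.2, -4.2, np.float64(4.0)], [-1.2, 0.2, -4.3, np.float64(4.0)], [-0.9, 0.2, -4.3, np.float64(4.0)], [1.4, 1.8, -3.5, np.float64(1.0)], [1.4, 1.9, -3.5, np.float64(1.0)], [1.5, 1.8, -3.5, np.float64(1.0)]]
[[1.5, 1.9, -3.4, np.float64(1.1)], [1.6, 1.8, -3.4, np.float64(1.0)], [1.7, 1.8, -3.4, np.float64(1.0)]]
27 end [ 0.5431 -0.3323  0.1603] 8.88
```

View pics/wrist0.png

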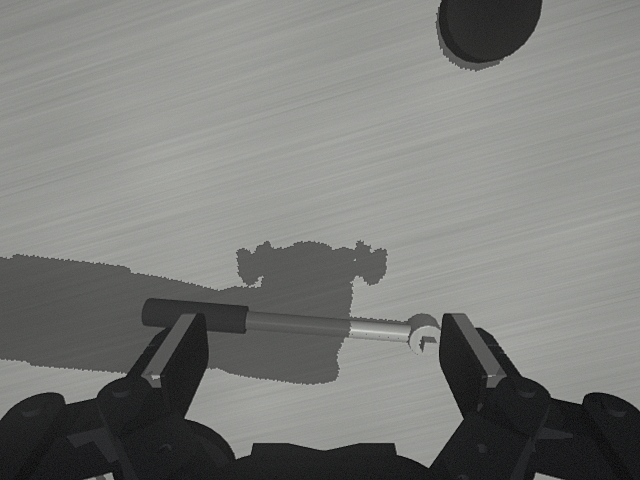

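The wrist picture shows a wrench on the bench below the gripper (row 320), the lamp base at the top (490, 20) and free space around. I'll go round on the robot's side of the lamp post.

>>> {"api": "arm_command", "payload": {"steps": [[-3.7,-0.4,0,0],[-3.7,-0.4,0.1,0],[-3.7,-0.4,0,0],[-3.7,-0.5,0,0],[-3.8,-0.4,0.1,0],[-1.0,0,-3.7,2.8],[-0.8,0,-3.8,2.8],[-0.7,0,-3.8,2.9],[-0.4,0,-3.8,2.8],[-0.3,0,-3.9,2.8],[-2.0,-0.3,-3.3,4.2],[-1.8,-0.4,-3.4,4.1]], "gripper": 1}}

```text
time: 3.0
tool_pos: [0.3075, 0.2057, 0.2673]
orientation: [-1.454, -0.702, 0.702]
wrist_force: [0.9, 0.1, -0.4]
gripper_width: 0.0854
```

>>> {"api": "arm_command", "payload": {"steps": [[-1.6,-0.3,-3.6,4.2],[-1.3,-0.3,-3.6,4.2],[-1.0,-0.3,-3.8,4.1],[-0.7,-0.4,-3.8,4.2],[-2.0,0.2,-3.9,4.0],[-1.8,0.2,-4.1,4.0],[-1.4,0.2,-4.2,4.0],[-1.2,0.2,-4.3,4.0],[-0.9,0.2,-4.3,4.0],[1.4,1.8,-3.5,1.0],[1.4,1.9,-3.5,1.0],[1.5,1.8,-3.5,1.0]]}}

```text
time: 4.2
tool_pos: [0.4772, -0.2429, 0.2148]
orientation: [-1.565, -0.163, 0.162]
wrist_force: [0.3, 0.3, 0.4]
gripper_width: 0.0856
```

>>> {"api": "arm_command", "payload": {"steps": [[1.5,1.9,-3.4,1.1],[1.6,1.8,-3.4,1.0],[1.7,1.8,-3.4,1.0],[0,0,0,0],[0,0,0,0]]}}

```text
time: 4.7
tool_pos: [0.5425, -0.3322, 0.1587]
orientation: [-1.565, -0.12, 0.123]
wrist_force: [0.1, 0.3, -0.7]
gripper_width: 0.0852
```

```bash
python3 - <<'E'
from h import *
s=bot.observe(); p=bot.snapshot('wrist'); save(p,'w1'); T=T_of(s,p)
print(s['time'],s['tool_pos'],R.from_rotvec(s['orientation']).as_matrix().round(3),s['q'].round(2))
for l in ('probe_grip','probe_hook'):
    for d in bot.pinpoint(l,p)[:2]: print(l,d['score'],d['position'],ray(p,T,d['position'],Z[l]))
E
```

```text
4.7 [ 0.54251543 -0.33221799  0.15867729] [[ 0.988 -0.002 -0.154]
 [ 0.154  0.002  0.988]
 [-0.002 -1.     0.003]] [-0.68  0.47  0.07  1.18  0.    0.74]
probe_grip 0.6 [198.7, 323.2] [ 0.53985527 -0.31210999  0.03      ]
```

View pics/w1.png

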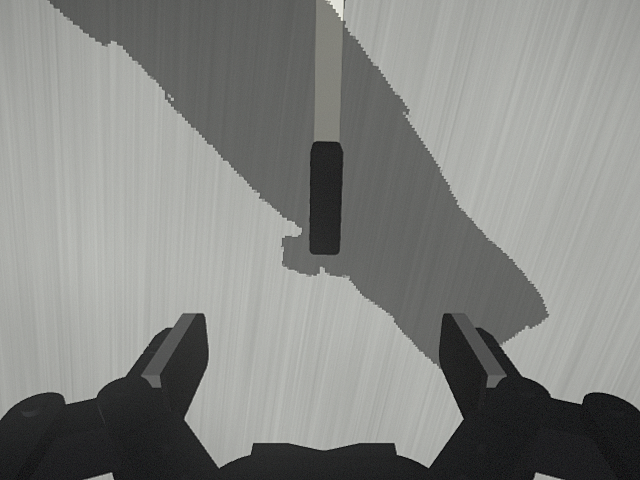

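>>> {"api": "arm_command", "payload": {"steps": [[0,4,0,1],[0,4,0,0],[0,3,0,0],[0,2,0,0],[0,1,0,0],[0,0,0,0]]}}

```text
time: 5.45
tool_pos: [0.5425, -0.3313, 0.0203]
orientation: [-1.567, -0.108, 0.109]
wrist_force: [-0.0, 0.1, 1.2]
gripper_width: 0.0855
```

```bash
python3 - <<'E'
from h import *
s=bot.observe(); p=bot.snapshot('wrist'); save(p,'w2'); 
print(s['time'],s['tool_pos'],s['wrist_force'])
E
```

```text
5.45 [ 0.5425192  -0.33125752  0.02032682] [-0.03050028  0.0813672   1.20452116]
```

View pics/w2.png

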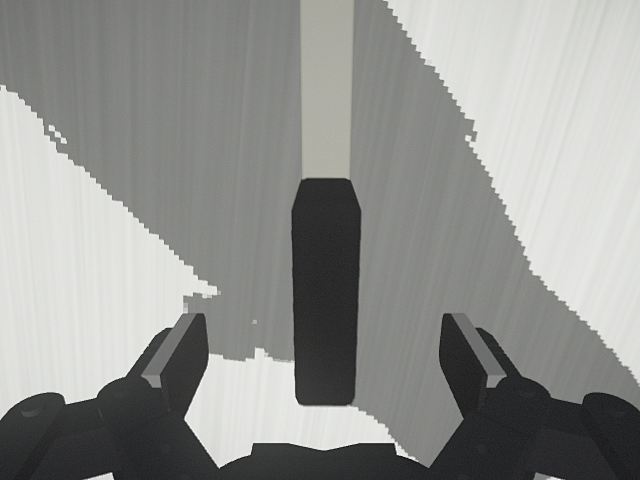

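The grip (columns 292–361, rows 180–405) sits midway between the pads and square to them; closing.

>>> {"api": "arm_command", "payload": {"steps": [[0,0,0,0],[0,0,0,0],[0,0,0,0],[0,0,0,0],[0,0,0,0],[0,0,0,0],[0,0,0,0],[0,0,0,0]], "gripper": 0}}

```text
time: 6.3
tool_pos: [0.5434, -0.3326, 0.0209]
orientation: [-1.569, -0.109, 0.107]
wrist_force: [-0.2, 0.1, 5.2]
gripper_width: 0.0192
```

>>> {"api": "arm_command", "payload": {"steps": [[0,-0.5,0,0],[0,-1,0,0],[0,-0.5,0,0],[0,0,0,0],[0,0,0,0]]}}

```text
time: 6.8
tool_pos: [0.5431, -0.3323, 0.0404]
orientation: [-1.568, -0.108, 0.108]
wrist_force: [0.1, -0.0, -1.4]
gripper_width: 0.0191
```

```bash
python3 - <<'E'
from h import *
import pickle
for n in ('wrist','side','top'):
    s=bot.observe(); p=bot.snapshot(n); save(p,n+'3'); T=T_of(s,p)
    for l in ('probe_grip','probe_hook','spacer_center'):
        for d in bot.pinpoint(l,p)[:1]: print(n,l,d['score'],d['position'],ray(p,T,d['position'],Z[l]+(.02 if l[0]=='p' else 0)))
M=R.from_rotvec(s['orientation']).as_matrix()
print(s['time'],s['tool_pos'],np.degrees(np.arctan2(M[1,0],M[0,0])))
E
```

```text
wrist probe_grip 0.79 [287.7, 324.4] [ 0.54145571 -0.31121278  0.05      ]
side probe_grip 0.92 [390.9, 377.0] [ 0.53768963 -0.31076991  0.05      ]
side probe_hook 0.81 [332.1, 289.0] [ 0.49189972 -0.13919073  0.023     ]
side spacer_center 0.53 [255.2, 222.6] [0.4789399  0.09385304 0.005     ]
top probe_grip 0.66 [264.0, 463.3] [ 0.54200615 -0.31368907  0.05      ]
top probe_hook 0.85 [292.5, 350.4] [ 0.49424552 -0.13621952  0.023     ]
top spacer_center 0.58 [301.9, 201.8] [0.47455995 0.10631072 0.005     ]
7.2 [ 0.54300278 -0.33214864  0.04006155] 7.884010847181196
```

View pics/side3.png

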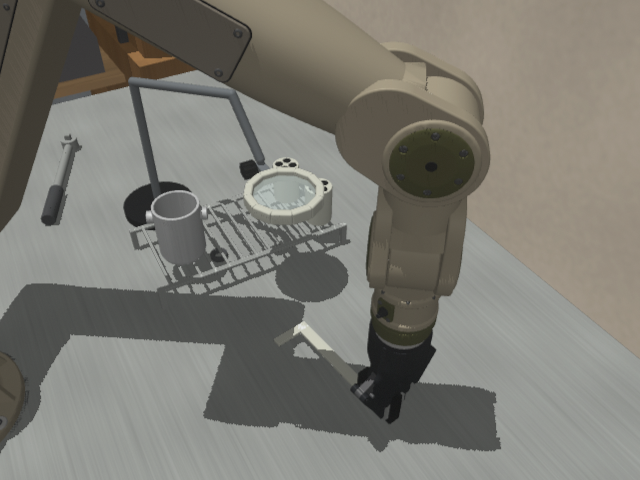

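```bash
python3 - <<'E'
from plan import *
rows([(.342,-.188,.035,-38.3),(.342,-.188,.0235,-38.3,1)])
E
```

```text
[[-3.0, 0.1, 2.8, np.float64(7.7)], [-3.3, 0.1, 2.5, np.float64(7.7)], [-3.7, 0.1, 1.9, np.float64(7.7)], [-3.8, 0.0, 1.4, np.float64(7.7)], [-4.1, 0.1, 0.9, np.float64(7.7)], [-4.1, 0.1, 0.4, np.float64(7.7)], [0.0, 0.6, 0.0, np.float64(-0.0)], [0.0, 0.6, 0.0, np.float64(-0.0)]]
8 end [ 0.3417 -0.188   0.0232] -38.32
```

>>> {"api": "arm_command", "payload": {"steps": [[-1.5,0,1.4,3.9],[-1.5,0.1,1.4,3.8],[-1.6,0,1.3,3.9],[-1.7,0.1,1.2,3.8],[-1.8,0,1.0,3.9],[-1.9,0.1,0.9,3.8],[-1.9,0,0.7,3.9],[-1.9,0,0.7,3.8],[-2,0.1,0.5,3.9],[-2.1,0,0.4,3.8],[-2,0.1,0.2,3.9],[-2.1,0,0.2,3.8]]}}

```text
time: 8.6
tool_pos: [0.3463, -0.1809, 0.0355]
orientation: [-1.506, 0.525, -0.526]
wrist_force: [0.7, -1.0, -1.9]
gripper_width: 0.0188
```

>>> {"api": "arm_command", "payload": {"steps": [[0,0.6,0,0],[0,0.5,0,0],[0,0,0,0],[0,0,0,0]]}}

```text
time: 9.0
tool_pos: [0.3476, -0.1818, 0.0242]
orientation: [-1.507, 0.523, -0.524]
wrist_force: [-0.3, 0.2, -1.3]
gripper_width: 0.0194
```

```bash
python3 - <<'E'
from h import *
for n in ('wrist','side','top'):
    s=bot.observe(); p=bot.snapshot(n); save(p,n+'4'); T=T_of(s,p)
    for l in ('probe_grip','probe_hook','spacer_center'):
        for d in bot.pinpoint(l,p)[:1]: print(n,l,d['score'],d['position'],ray(p,T,d['position'],Z[l]+(.003 if l[0]=='p' else 0)))
M=R.from_rotvec(s['orientation']).as_matrix()
print(s['time'],s['tool_pos'],np.degrees(np.arctan2(M[1,0],M[0,0])),M[:,1])
E
```

```text
wrist probe_grip 0.58 [288.1, 323.4] [ 0.36118921 -0.16564348  0.033     ]
side probe_grip 0.76 [373.7, 217.0] [ 0.3607996  -0.16158609  0.033     ]
side probe_hook 0.69 [300.4, 233.2] [ 0.44896377 -0.01907526  0.006     ]
top probe_grip 0.68 [377.0, 368.7] [ 0.36155595 -0.16608224  0.033     ]
top probe_hook 0.59 [315.6, 277.1] [ 0.45480682 -0.01777891  0.006     ]
top spacer_center 0.46 [301.5, 203.1] [0.47525735 0.10421554 0.005     ]
9.4 [ 0.34692073 -0.18121877  0.02428551] -38.312545090317734 [ 7.63272854e-05  4.43946331e-05 -9.99999996e-01]
```

View pics/side4.png

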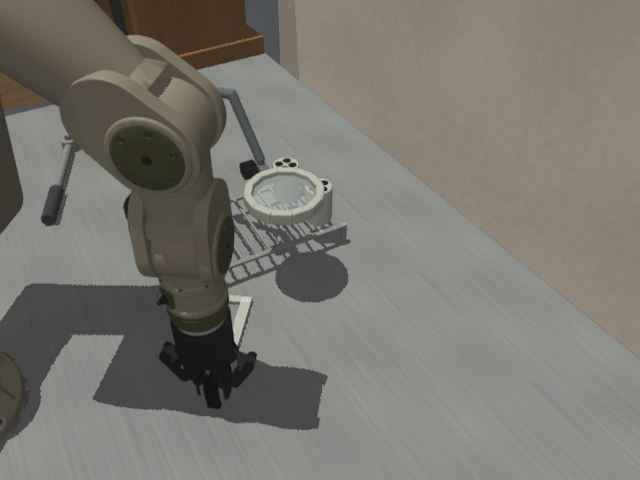

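View pics/top4.png

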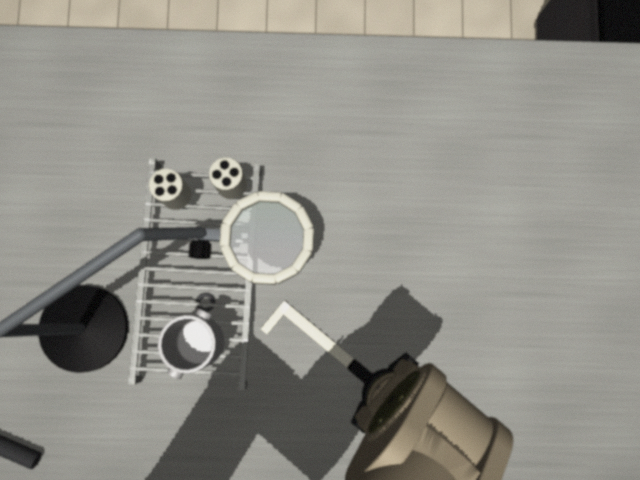

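View pics/wrist4.png

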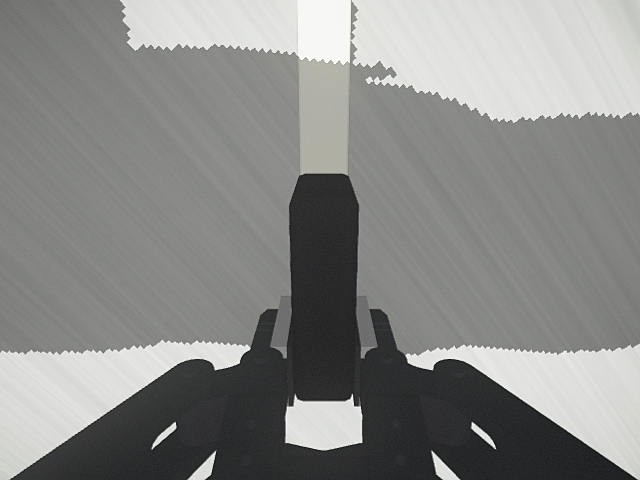

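```bash
python3 - <<'E'
from plan import *
rows([(.431,-.071,.0235,-38.3,1.6)])
E
```

```text
[[0.0, 0.0, 1.5, np.float64(-0.0)], [-0.1, 0.0, 1.6, np.float64(-0.0)], [0.0, 0.0, 1.5, np.float64(-0.0)], [0.0, 0.0, 1.6, np.float64(-0.0)], [0.0, 0.0, 1.5, np.float64(-0.0)], [-0.1, 0.1, 1.5, np.float64(-0.0)], [0.0, 0.0, 1.6, np.float64(-0.0)], [0.0, 0.0, 1.5, np.float64(-0.0)], [0.0, 0.0, 1.6, np.float64(-0.0)]]
9 end [ 0.4315 -0.0709  0.0233] -38.32
```

>>> {"api": "arm_command", "payload": {"steps": [[0,0,1.5,0],[-0.1,0,1.6,0],[0,0,1.5,0],[0,0,1.6,0],[0,0,1.5,0],[-0.1,0.1,1.5,0],[0,0,1.6,0],[0,0,1.5,0],[0,0,1.6,0],[0,0,0,0],[0,0,0,0]]}}

```text
time: 10.7
tool_pos: [0.4312, -0.0707, 0.0232]
orientation: [-1.507, 0.523, -0.522]
wrist_force: [-0.1, 0.5, -1.9]
gripper_width: 0.0193
```

```bash
cat > look.py <<'E'
from h import *
import sys
k=sys.argv[1]; ims=[]
for n in ('top','side'):
    s=bot.observe(); p=bot.snapshot(n); save(p,n+k); T=T_of(s,p)
    for l in ('probe_hook','spacer_center','lens_center'):
        for d in bot.pinpoint(l,p)[:1]: print(n,l,round(d['score'],2),d['position'],ray(p,T,d['position'],Z[l]).round(4))
    r0,c0=(190,120) if n=='top' else (170,140)
    ims.append(cv2.resize(cv2.cvtColor(np.array(p['pixels']),4)[r0:r0+200,c0:c0+200],(400,400),interpolation=2))
cv2.imwrite('pics/z%s.png'%k,cv2.hconcat(ims))
M=R.from_rotvec(s['orientation']).as_matrix();a=np.arctan2(M[1,0],M[0,0])
u=np.array([-np.sin(a),np.cos(a)]);v=np.array([-np.cos(a),-np.sin(a)])
print(s['time'],s['tool_pos'],np.degrees(a),s['wrist_force'],'kin hook',s['tool_pos'][:2]+.195*u+.021*v, 'r',np.hypot(*s['tool_pos'][:2]))
E
python3 look.py 5
```

```text
top probe_hook 0.72 [266.3, 208.2] [0.5335 0.0988 0.003 ]
top spacer_center 0.55 [301.3, 202.2] [0.4756 0.1057 0.005 ]
top lens_center 0.78 [236.3, 266.8] [ 0.5604 -0.0091  0.185 ]
side probe_hook 0.56 [243.3, 247.2] [0.5331 0.1027 0.003 ]
side lens_center 0.58 [193.0, 282.4] [ 0.5569 -0.006   0.185 ]
10.9 [ 0.4309511  -0.07121931  0.02321433] -38.365193055108506 [ 0.56301356  0.04515408 -1.70959882] kin hook [0.53551657 0.09470857] r 0.43679633477390134
```

View pics/z5.png

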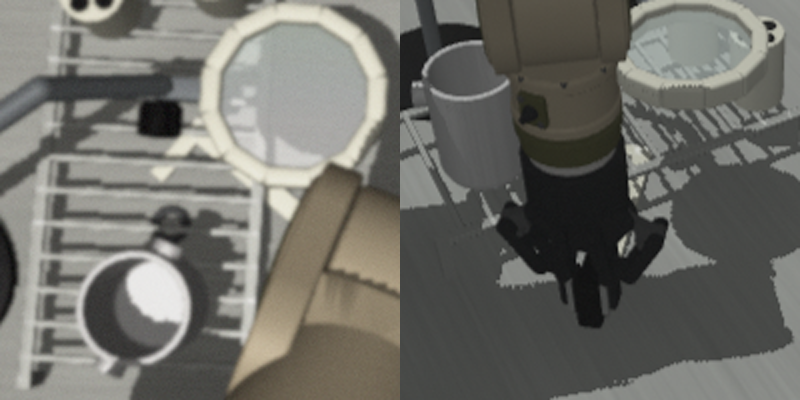

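```bash
python3 - <<'E'
from plan import *
rows([(.3995,-.046,.0232,-38.3,1.0),(.4208,-.059,.0232,-28.3,1)],turn=2.5)
E
```

```text
[[-0.8, 0.0, 0.0, np.float64(-0.0)], [-0.8, 0.0, 0.0, np.float64(-0.0)], [-0.8, 0.0, 0.0, np.float64(-0.0)], [-0.8, 0.0, 0.0, np.float64(-0.0)], [-0.9, 0.0, 0.0, np.float64(-0.1)], [0.6, 0.0, 0.1, np.float64(-2.5)], [0.7, 0.0, 0.0, np.float64(-2.5)], [0.6, 0.0, 0.0, np.float64(-2.5)], [0.6, 0.0, 0.0, np.float64(-2.5)]]
9 end [ 0.4203 -0.0591  0.0233] -28.25
```

>>> {"api": "arm_command", "payload": {"steps": [[-0.8,0,0,0],[-0.8,0,0,0],[-0.8,0,0,0],[-0.8,0,0,0],[-0.9,0,0,0],[0.6,0,0.1,-2.5],[0.7,0,0,-2.5],[0.6,0,0,-2.5],[0.6,0,0,-2.5],[0,0,0,0],[0,0,0,0]]}}

```text
time: 12.2
tool_pos: [0.4199, -0.0585, 0.0232]
orientation: [-1.536, 0.388, -0.388]
wrist_force: [-0.9, 0.5, -1.8]
gripper_width: 0.0191
```

```bash
python3 look.py 6
```

```text
top probe_hook 0.94 [290.1, 193.7] [0.4937 0.1209 0.003 ]
top spacer_center 0.46 [301.0, 204.3] [0.4761 0.1023 0.005 ]
top lens_center 0.79 [237.2, 265.1] [ 0.5591 -0.0068  0.185 ]
side lens_center 0.75 [194.5, 282.1] [ 0.5547 -0.0092  0.185 ]
12.4 [ 0.41999116 -0.0585327   0.02323897] -28.327409317818965 [-0.06474582 -0.76401158 -2.10511547] kin hook [0.49403522 0.12308083] r 0.4240502909492569
```

View pics/z6.png

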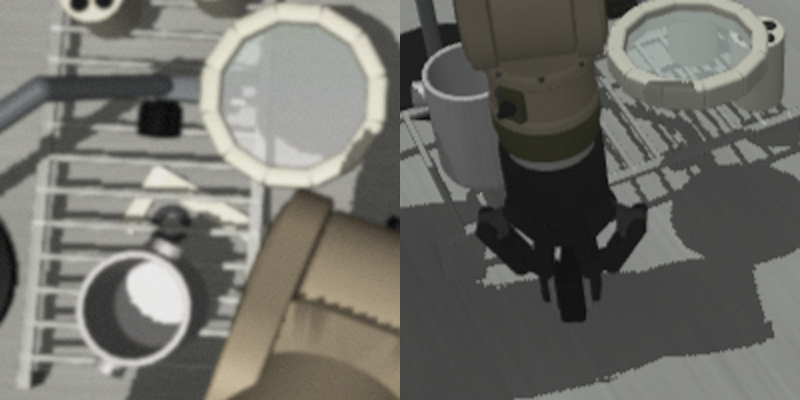

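>>> {"api": "arm_command", "payload": {"steps": [[0,0.1,-0.3,0],[0,0,-0.5,0],[0,0,-0.7,0],[0,0,-0.8,0],[0,0,-0.8,0],[0,0,-0.8,0],[0,0,-0.8,0],[0,0,-0.6,0],[0,0,-0.4,0],[0,0,0,0]]}}

```text
time: 13.6
tool_pos: [0.3932, -0.1095, 0.0223]
orientation: [-1.536, 0.388, -0.388]
wrist_force: [-0.4, 0.4, -1.4]
gripper_width: 0.0193
```

```bash
python3 look.py 7
```

```text
top probe_hook 0.81 [304.6, 223.6] [0.471  0.0707 0.003 ]
top spacer_center 0.73 [319.5, 232.3] [0.447  0.0553 0.005 ]
top lens_center 0.74 [236.1, 266.5] [ 0.5606 -0.0086  0.185 ]
side lens_center 0.66 [194.5, 280.2] [ 0.5521 -0.0077  0.185 ]
13.8 [ 0.39348511 -0.10888552  0.02227612] -28.2983488732004 [-0.4989719   0.34096183 -0.79876867] kin hook [0.46743705 0.07276554] r 0.40827268900340835
```

View pics/z7.png

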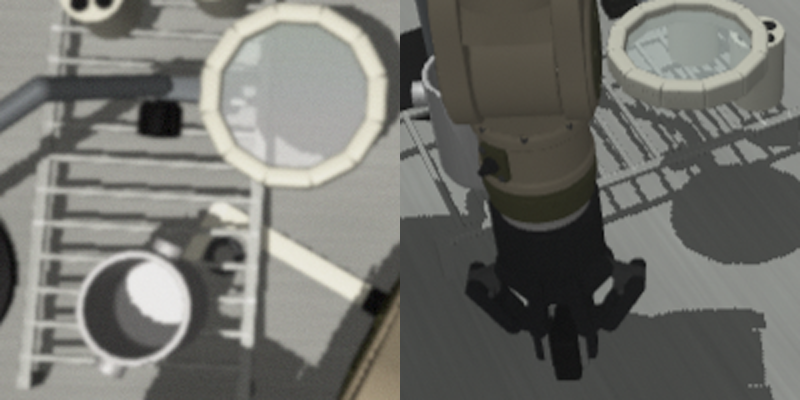

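The ring (crop 225,253) is in the hook and has followed to just behind the front rail; the lens has not moved. Continuing the drag.

>>> {"api": "arm_command", "payload": {"steps": [[0,0,-0.4,0],[0,0,-0.7,0],[0,0,-0.9,0],[0,0,-1,0],[0,0,-1,0],[0,0,-1,0],[0,0,-1,0],[0,0,-1,0],[0,0,-1,0],[0,0,-0.8,0],[0,0,-0.5,0],[0,0,-0.2,0]]}}

```text
time: 15.2
tool_pos: [0.3481, -0.1931, 0.0222]
orientation: [-1.536, 0.388, -0.388]
wrist_force: [0.2, -0.3, -2.5]
gripper_width: 0.0195
```

>>> {"api": "arm_command", "payload": {"steps": [[0,0,0,0],[0,0,0,0]]}}

```text
time: 15.4
tool_pos: [0.3483, -0.1925, 0.0222]
orientation: [-1.536, 0.387, -0.387]
wrist_force: [-0.3, -0.3, -1.9]
gripper_width: 0.0188
```

```bash
python3 look.py 8
```

```text
top probe_hook 0.75 [334.8, 274.2] [ 0.4236 -0.0138  0.003 ]
top spacer_center 0.63 [343.9, 279.9] [ 0.4092 -0.0236  0.005 ]
top lens_center 0.88 [235.9, 265.0] [ 0.5608 -0.0066  0.185 ]
side probe_hook 0.53 [201.5, 317.2] [0.7126 0.1461 0.003 ]
side lens_center 0.7 [193.8, 280.3] [ 0.5531 -0.0062  0.185 ]
15.6 [ 0.34843982 -0.19240818  0.02225642] -28.28168079417745 [ 0.11112764 -0.00762989 -1.35573689] kin hook [ 0.42233891 -0.0107356 ] r 0.39803418682592967
```

View pics/top8.png

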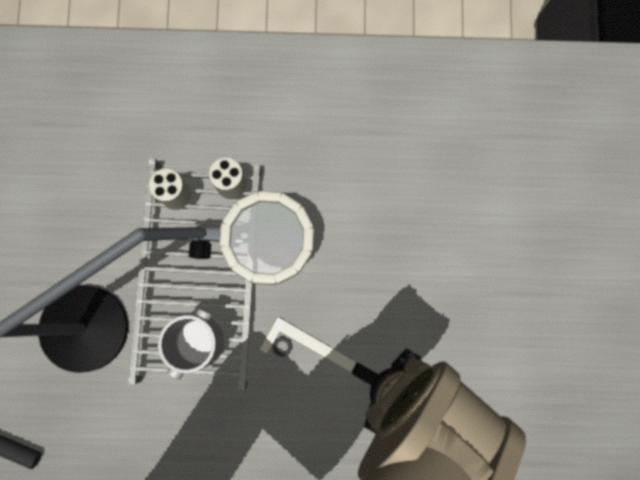

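>>> {"api": "arm_command", "payload": {"steps": [[0,0.1,0.1,0],[0,0.1,0.1,0],[0,0,0,0],[0,0,0,0]]}}

```text
time: 16.2
tool_pos: [0.3492, -0.1914, 0.0208]
orientation: [-1.537, 0.388, -0.388]
wrist_force: [-4.4, -0.3, 5.5]
gripper_width: 0.0192
```

>>> {"api": "arm_command", "payload": {"steps": [[0,0,0,0],[0,0,0,0],[0,0,0,0],[0,0,0,0],[0,0,0,0],[0,0,0,0],[0,0,0,0],[0,0,0,0]], "gripper": 1}}

```text
time: 17.0
tool_pos: [0.3493, -0.1909, 0.0203]
orientation: [-1.536, 0.387, -0.387]
wrist_force: [-0.1, 0.7, -0.4]
gripper_width: 0.0856
```

```bash
python3 - <<'E'
from h import *
s=bot.observe(); p=bot.snapshot('wrist'); save(p,'w9'); print(s['tool_pos'],s['wrist_force'],s['gripper_width'])
E
```

```text
[ 0.34929223 -0.19086852  0.02025542] [-0.13617473  0.69062617 -0.40100017] 0.08560825818959542
```

View pics/w9.png

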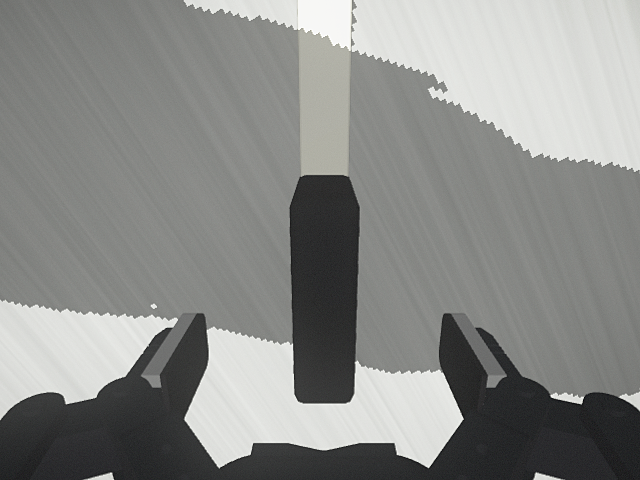

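The probe is released, with the fingers well clear on both sides. Lifting straight up.

>>> {"api": "arm_command", "payload": {"steps": [[0,-1,0,0],[0,-2,0,0],[0,-3,0,0],[0,-4,0,0],[0,-4,0,0],[0,-3,0,0],[0,-1,-1,0],[0,0,0,0],[0,0,0,0],[0,0,0,0]]}}

```text
time: 18.05
tool_pos: [0.3436, -0.199, 0.1987]
orientation: [-1.534, 0.39, -0.386]
wrist_force: [-0.0, 0.5, 0.3]
gripper_width: 0.0855
```

```bash
python3 look.py 10; python3 - <<'E'
from h import *
for n in('top','side'):
    p=bot.snapshot(n);T=T_of(None,p)
    for l in('bucket_center','adapter_a_center','probe_grip'):
        for d in bot.pinpoint(l,p)[:2]: print(n,l,round(d['score'],2),ray(p,T,d['position'],Z[l]).round(3))
a=cv2.imread('pics/top10.png');b=cv2.imread('pics/side10.png')
cv2.imwrite('pics/f.png',cv2.hconcat([cv2.resize(a[150:450,120:420],(400,400)),cv2.resize(b[130:430,100:400],(400,400))]))
E
```

```text
top probe_hook 0.65 [333.8, 273.0] [ 0.4252 -0.0118  0.003 ]
top spacer_center 0.45 [344.9, 279.6] [ 0.4076 -0.0232  0.005 ]
top lens_center 0.67 [237.1, 266.8] [ 0.5592 -0.0091  0.185 ]
side probe_hook 0.86 [304.7, 217.0] [ 0.4221 -0.0116  0.003 ]
side spacer_center 0.55 [314.8, 214.0] [ 0.4083 -0.0315  0.005 ]
side lens_center 0.96 [193.8, 281.4] [ 0.5546 -0.0071  0.185 ]
18.25 [ 0.34409386 -0.19919484  0.19929181] -28.30992920287924 [ 0.57544362 -0.57098154  0.37162213] kin hook [ 0.41808251 -0.01755873] r 0.3975917090196821
top bucket_center 0.58 [0.414 0.101 0.097]
top adapter_a_center 0.96 [0.669 0.062 0.082]
top probe_grip 0.64 [ 0.364 -0.171  0.03 ]
side adapter_a_center 0.71 [0.668 0.057 0.082]
side probe_grip 0.82 [ 0.359 -0.173  0.03 ]
```

View pics/f.png

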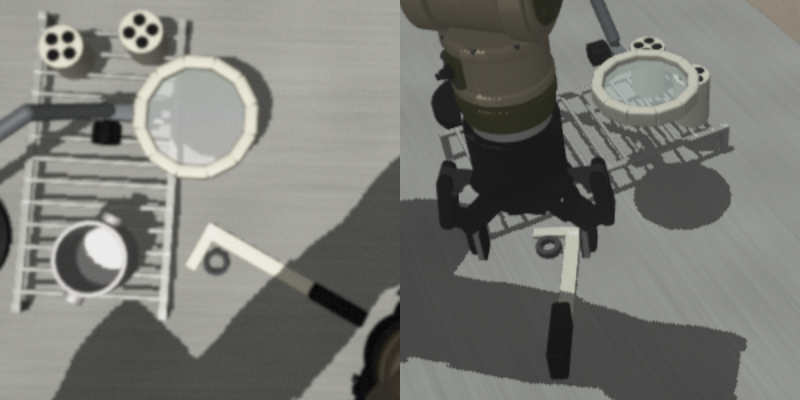

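The ring lies flat in front of the rack, about 48 mm out, and the probe lies flat and free. The lens, bucket and adapters are where they were.

```bash
python3 -c "
from rig import bot
print(bot.job_done())"
```

```text
the job is handed in; nothing more can be done
None
```

The job is done and handed in at about 18 s of the 48 s allowed. The ring lies flat on the open bench, and the probe lies flat beside it, let go.

**How it was done:** I gripped the probe near the rear of its grip and slid it in under the rack at about 35° to the rack's depth. I swept the hook behind the ring, eased to about 25° and dragged the ring out along the blade's line. I then laid the probe down, let go and lifted clear.

**Departure from the brief:** The gripper stayed vertical and did not lean back, because the move rows can only turn it about its own finger axis. To miss the magnifier head I came in from the robot's side at an angle. The planned closest distance from gripper axis to lens centre was about 0.14 m.

**Last checks:**
- **Ring:** its centre is about 48–55 mm in front of the front edge and about 0.1 m from the rack's middle, towards the robot. The top and side views disagreed by up to 8 mm on its position, well inside the limits.
- **Magnifier head, bucket and adapters:** the magnifier head and the adapter the detector picked out matched their starting positions within a few mm in both views. The bucket did so in the top view only. The detector missed it in the side view, where the arm hid most of it. I judged the other adapter by eye only.
- **Contacts:** the wrist force stayed within a few newtons in every reading. No touch between gripper and ring was seen. The probe's contact with the ring under the rack was not measured, but the ring followed the hook out.

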